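# Clear the bevels and hold the chute flap for sweeping

## Task

I am about to sweep the glass shards off the cutting table. First put the two opal bevels that lie loose on the table away in the two empty pockets of the wooden bevel tray, one in each, lying flat, set down and not dropped, and leave the other bevels, the purple offcut, the tools and the oil jar where they are; then lift the flap of the shard chute and hold it open at 60 degrees for me. The flap falls shut by itself, so finish while still holding it there.

Things in the scene. Friction and masses are not known exactly. Their poses are not given: they have to be found in the camera images.
- tray: wooden tray, fixed, 210 (x) x 228 (y) x 17 mm; origin: centre of its underside. Six pockets 86 (x) x 48 (y) mm, 7 mm deep, floor 10 mm above the table: rows at x = -48, +48 mm, columns at y = -76, 0, +76 mm. Bevels lie along x, 5 mm play all round. A finger groove 34 mm wide, as deep as the pockets, runs along y through the middle of each row and its walls. Two pockets, changing, are empty
- bevel_1: white opal glass bevel, a flat 76 x 38 mm rectangle 10 mm thick (upright edge 7 mm high, crown above it 58 x 20 mm on top), about 65 g; origin: centre of its underside, x along the 76 mm, z up. Already lying in a pocket of the tray; stays there
- bevel_2: white opal glass bevel, a flat 76 x 38 mm rectangle 10 mm thick (upright edge 7 mm high, crown above it 58 x 20 mm on top), about 65 g; origin: centre of its underside, x along the 76 mm, z up. Already lying in a pocket of the tray; stays there
- bevel_3: white opal glass bevel, a flat 76 x 38 mm rectangle 10 mm thick (upright edge 7 mm high, crown above it 58 x 20 mm on top), about 65 g; origin: centre of its underside, x along the 76 mm, z up. Already lying in a pocket of the tray; stays there
- bevel_4: white opal glass bevel, a flat 76 x 38 mm rectangle 10 mm thick (upright edge 7 mm high, crown above it 58 x 20 mm on top), about 65 g; origin: centre of its underside, x along the 76 mm, z up. Already lying in a pocket of the tray; stays there
- spare_1: white opal glass bevel, a flat 76 x 38 mm rectangle 10 mm thick (upright edge 7 mm high, crown above it 58 x 20 mm on top), about 65 g; origin: centre of its underside, x along the 76 mm, z up. Lies loose and flat on the table in front of the chute, crown up, at any yaw; to be put away
- spare_2: white opal glass bevel, a flat 76 x 38 mm rectangle 10 mm thick (upright edge 7 mm high, crown above it 58 x 20 mm on top), about 65 g; origin: centre of its underside, x along the 76 mm, z up. Lies loose and flat on the table in front of the chute, crown up, at any yaw; to be put away
- chute: wooden shard chute hung on the table's end, fixed; mouth 224 mm wide between two upright side boards 18 mm thick that stand 55 mm above the table; origin in the middle of the mouth's near edge at table height, x away from the robot down the chute, y along the hinge, z up
- flap_hinge (a point): point on the axis of the flap's hinge, in the middle of its width, 135 mm along the chute's x from the chute's origin and 12 mm above the table; the axis runs along the chute's y
- flap_handle (a point): middle of the flap's handle: a round steel bar 12 mm thick and 110 mm long, parallel to the hinge, on two end posts. With the flap shut it lies 105 mm from the hinge axis towards the robot and 45 mm above the axis, 39 mm above the flap's upper face
- flap (a joint): opening angle of the flap, rad: 0 shut (level over the mouth), grows as the near edge is lifted up and away from the robot; 1.047 = 60 degrees, stop at 1.4. A board 140 mm from hinge to near edge, 220 mm wide, 12 mm thick, 0.4 to 0.75 kg, hinged easily at its far edge with no stay: let go, it falls shut
- offcut: streaky purple glass offcut, irregular, about 150 x 95 x 4 mm, lying on the table; origin near the middle of its underside; leave alone
- pliers: iron glass pliers with brass bands, about 180 mm long and 20 mm high, lying flat; origin under the pivot, x towards the jaws; leave alone
- brush: wooden bench brush about 280 mm long, 50 mm high, lying on its bristles; origin at table height 65 mm from the middle of the bristles, x from the handle to the bristles; leave alone
- cutter: pencil-shaped brass glass cutter, about 155 mm long, 12 mm thick, lying on the table; origin under its middle, x towards the wheel; leave alone
- oil_jar: small amber glass jar with a steel cap, 56 mm across, 70 mm high; origin at the centre of its underside; leave alone
There are look-alikes about, which are no part of the job. What is shaped like the spare_2 but yellow is not meant.

How it is judged:
On the way:
1. both loose bevels lie flat in the two empty pockets of the tray, let go (z of spare_1 in the frame of tray between 0.007 and 0.0125 m and angle between each of spare_1, spare_2's own z axis and vertical below 0.06 rad and angle between the x axis of each of spare_1, spare_2 and the x axis of tray, either way round below 0.2 rad and x of spare_1 in the frame of tray between -0.06 and 0.06 m and y of spare_1 in the frame of tray between -0.085 and 0.085 m and contact force between the fingers and spare_1 below 0.05 N and linear speed of each of spare_1, spare_2 below 0.03 m/s and z of spare_2 in the frame of tray between 0.007 and 0.0125 m and x of spare_2 in the frame of tray between -0.06 and 0.06 m and y of spare_2 in the frame of tray between -0.085 and 0.085 m and contact force between the fingers and spare_2 below 0.05 N), for 0.2 s.
At the end, for the whole second after the job is handed in: The robot holds the flap still at 54 to 66 degrees (force above 0.7 N); both bevels lie flat and lengthwise on the floor of their own pockets, released and at rest; the other four bevels are within 12 mm, the offcut, tools and jar within 25 mm of their start (all of step 1 and value of joint flap between 0.942 and 1.152 rad and velocity of joint flap between -0.05 and 0.05 rad/s and contact force between any of the fingers, the arm and flap above 0.7 N and distance of each of bevel_1, bevel_2, bevel_3, bevel_4 from where it was at the start of the episode below 0.012 m and distance of each of offcut, pliers, brush, cutter, oil_jar from where it was at the start of the episode below 0.025 m); the arm keeps its last pose, push and grip.
It fails at once if one of the bevels already in the tray was shifted out of its place (distance of any of bevel_1, bevel_2, bevel_3, bevel_4 from where it was at the start of the episode above 0.012 m).
It fails at once if the offcut, a tool or the oil jar was pushed away (distance of any of offcut, pliers, brush, cutter, oil_jar from where it was at the start of the episode above 0.025 m).
It fails at once if a loose bevel was dropped ((linear speed of spare_1 above 0.65 m/s and contact force between each of the fingers, the arm and spare_1 below 0.02 N) or (linear speed of spare_2 above 0.65 m/s and contact force between each of the fingers, the arm and spare_2 below 0.02 N)).
It also fails if it takes over 67 s, if anything falls off the work surface, if the arm or the gripper's body presses on something with over 40 N, if the wrist force passes 120 N, or if a joint passes its speed limit or range.

## Robot

A 6-joint arm with a two-finger parallel gripper is mounted at the origin on the work surface. World frame = base frame: x ahead of the robot, y to its left, z up, the work surface at z = 0. Lengths are in m, angles in rad, forces in N, time in s.
With the tool pointing down it reaches from about 0.225 to 0.875 m from the base axis. Payload 3.4 kg.
Tool frame: the origin (TCP) lies at the very end of the fingers, on their centre line; the grasp point (between the pads) lies 19 mm behind it; z points along the fingers, y is the line along which they close (so a half turn about z gives the same grasp; the last joint's range is limited). The gripper opens to 85 mm and grips with 20 to 120 N. Pads are 22 mm wide; open, the fingers measure 114 mm over their backs; the gripper's body (76 mm by 85 mm) begins 54 mm behind the grasp point. The pads swing forward as they close: fully open they stand 13 mm farther back than shut.
Start: joints at [-1.436, 0.276, 1.505, -0, 1.361, -0.121], TCP at [0.145, -0.556, 0.231] pointing down, gripper open.
Joint ranges: [-2.89, 2.89], [-0.75, 2.08], [0.22, 2.7], [-1.18, 4.32], [0.11, 2.71], [-2.7, 2.7]. Speed limits (rad/s): [2.57, 2.57, 3.14, 3.14, 3.14, 3.14].

## Interface

Orientations are given as a unit quaternion [w, x, y, z].
In Python, from rig import manip, eyes gives the robot as it stands.
- The arm moves only by the tool servo_tool, never from a script. Its argument "series" is text: rows parted by semicolons, each of 7 numbers parted by spaces: the shift along the tool's x, y, z in m, then the turn, a rotation vector about the tool's x, y, z in degrees, then the closure, from 0 (fully open) to 1 (shut). In form: dx dy dz ax ay az fingers; .... A call has 1 to 5 rows; each row is the pose to reach, as a shift and turn from the pose commanded when the call began, along the tool's axes at that moment; what a row does not reach only later rows make up. A row lasts 1/10 s, in which the tool goes at most 50 mm and 8.59 degrees, less where a joint would pass 70% of its speed; a pose out of reach is approached as far as the arm can. A call with a gripper value outside its range is refused whole. The fingers move at their own pace and stop on an object; "squeeze" is the grip in N (left out, the last holds). Time passes only in rows, so rows that repeat a pose let the fingers close. It gives the time, the measured TCP pose, the force, the opening and the grip force at its end, in the units of the state.
- manip.get_state(): the state, without advancing time (a new reading comes with each control period).
- eyes.get_image(name): name is "scene" or "top" or "wrist"; returns the picture (420x560x3 uint8, red, green, blue); there is no depth.
- eyes.camera_info(name): a dict with "fx", "fy", "cx", "cy" (pixels), "eye" and "orientation" of the camera in the world. Camera axes: x right, y down, z forward; pixel columns grow to the right and rows downward; lengths in m; the calibration is good to about 2 mm. A picture is of the moment at which its call begins: read the wrist's pose just before it. camera_info takes no time and is no camera call; for the wrist camera it gives the pose at the moment of the call.
- manip.sign_off(): hands the job in; it is judged then, once.
The state is a dict: "clock": time; "qpos": joint angles; "qd": joint speeds; "effort": joint torques, N m; "position": TCP position; "ee_rot": TCP orientation; "contact_force": force on the tool from outside, world axes, zero at the start; "moment": the same for the moment, N m; "width": finger opening in m; "gripper_force": force on a finger pad.
Only numpy, scipy, OpenCV 4.12 (cv2) and the standard library are available. Lean on these libraries where they do the work, as an engineer would, in place of code of your own. Each camera call takes 0.05 s, during which the arm holds its last target. There are 200 camera calls.

## Working session

There is one attempt and no reset: what is moved stays moved. The work goes in short steps, Python scripts to look and compute and a tool call to move; the robot and the scene stay as the last step left them, time stands still between calls to the robot, and variables do not carry over. Pictures are saved under pics/ and viewed, at most 11 in all, crops included, and the job is handed in when it is done.

Besides the shell and the picture viewer there is one more tool, called after "Request:" by a JSON object that holds its "method" and its "body", one argument or row to a line. servo_tool: Moves the arm, as the interface text tells. Its arguments: {"type":"object","properties":{"series":{"type":"string"},"squeeze":{"type":"number"}},"required":["series"]}

```bash
mkdir -p pics; python3 - <<'E'
from rig import manip, eyes
import cv2
for n in("top","scene"):
    im=eyes.get_image(n); cv2.imwrite(f"pics/{n}0.png",im[:,:,::-1]); i=eyes.camera_info(n); print(n,i)
print(manip.get_state())
E
```

```text
top {'fx': 502.70511969474387, 'fy': 502.70511969474387, 'cx': 272.00189023372116, 'cy': 214.29126397283733, 'eye': array([ 0.30876459, -0.0178519 ,  1.49976056]), 'orientation': array([-0.04181859,  0.71571074, -0.69561329,  0.04616811])}
scene {'fx': 427.8561760096735, 'fy': 427.8561760096735, 'cx': 273.6119506966846, 'cy': 210.7207872140752, 'eye': array([1.12164894, 0.62292548, 0.90763114]), 'orientation': array([-0.15752116,  0.36305913,  0.84153126, -0.36769592])}
{'clock': 0.1, 'qpos': array([-1.43601999e+00,  2.76546250e-01,  1.50604665e+00, -1.07863678e-05,
        1.36069759e+00, -1.20979686e-01]), 'qd': array([ 0.00168243, -0.00116087, -0.00285064,  0.00094421,  0.0018256 ,
        0.00076651]), 'effort': array([ 1.18941345e-03, -4.17700624e+01, -2.46405351e+01, -1.93378623e-04,
        5.82840876e-03,  1.74823686e-06]), 'position': array([ 0.14539789, -0.55580796,  0.23050196]), 'ee_rot': array([-8.48862682e-04,  9.91834242e-01,  1.27530842e-01, -1.11295814e-05]), 'contact_force': array([ 0.71477042,  0.7832109 , -1.11486512]), 'moment': array([0.00788653, 0.01570228, 0.0080302 ]), 'gripper_force': 0.0, 'width': 0.08558397530047288}
```

View pics/top0.png

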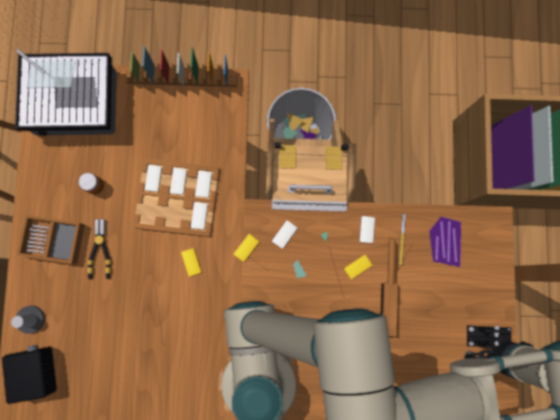

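View pics/scene0.png

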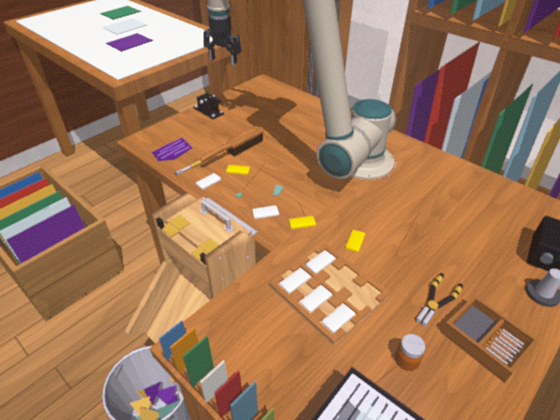

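The top view shows two white spares at about (285,235) and (367,230). The tray is around (177,200), and its empty pockets are at about (151,211) and (175,214). The scene view agrees: the flap's handle is near (217,213) and the yellow look-alikes sit beside the spares.

```bash
cat > h.py <<'E'
from rig import manip, eyes
import cv2, numpy as np
from scipy.spatial.transform import Rotation as R
def rot(q): return R.from_quat(np.roll(q,-1))
def cast(i,px,z):
    px=np.atleast_2d(px).astype(float)
    d=np.c_[(px[:,0]-i["cx"])/i["fx"],(px[:,1]-i["cy"])/i["fy"],np.ones(len(px))]
    d=rot(i["orientation"]).apply(d)
    return i["eye"]+d*((z-i["eye"][2])/d[:,2])[:,None]
def rects(i,mask,z,amin,amax):
    out=[]
    for c in cv2.findContours(mask,cv2.RETR_EXTERNAL,cv2.CHAIN_APPROX_NONE)[0]:
        if len(c)<5: continue
        m=np.zeros_like(mask); cv2.drawContours(m,[c],-1,1,-1); ys,xs=np.nonzero(m)
        P=cast(i,np.c_[xs,ys],z)[:,:2]; a=len(xs)*abs(np.cross(*(cast(i,[[xs[0]+1,ys[0]],[xs[0],ys[0]+1]],z)[:,:2]-P[0])))*1e6
        if not amin<a<amax: continue
        (_,s,_)=cv2.minAreaRect((P*1000).astype(np.float32)); w,v=np.linalg.eigh(np.cov(P.T)); u=v[:,1]
        out.append((P.mean(0).round(4),np.degrees(np.arctan2(u[1],u[0])).round(1)%180,np.sqrt(12*w[::-1]).round(4),round(a),(round(xs.mean()),round(ys.mean()))))
    return out
def white(im):
    h=cv2.cvtColor(im,cv2.COLOR_RGB2HSV); return ((h[...,1]<50)&(h[...,2]>170)).astype(np.uint8)
E
python3 - <<'E' 2>/dev/null
from h import *
for n in("top","scene"):
    im=cv2.imread(f"pics/{n}0.png")[:,:,::-1].copy(); i=eyes.camera_info(n)
    print(n)
    for r in rects(i,white(im),.007,1800,4500): print(*r)
i=eyes.camera_info("top"); print("table edge",cast(i,[[260,203],[350,203]],0), "handle",cast(i,[[290,189],[331,189]],.057))
print("tray",cast(i,[[143,164],[219,171],[135,228],[213,236]],.017))
E
```

```text
top
[0.0011 0.09  ] 0.09999999999999432 [0.0993 0.0234] 2374 (227, 384)
[0.0555 0.0322] 146.9 [0.0554 0.0513] 2886 (248, 365)
[0.1607 0.0636] 7.0 [0.1172 0.0364] 2486 (239, 328)
[ 0.4369 -0.0621] 145.0 [0.0766 0.0389] 3010 (284, 234)
[ 0.459  -0.3087] 176.8 [0.0771 0.0399] 3114 (367, 229)
[ 0.521  -0.1301] 90.0 [0.217  0.0116] 2473 (307, 207)
[0.4861 0.1944] 175.5 [0.0774 0.0405] 3176 (199, 215)
[0.5808 0.5361] 164.2 [0.0449 0.0421] 1983 (87, 181)
[0.5831 0.1859] 175.1 [0.0778 0.0402] 3177 (203, 184)
[0.5893 0.2623] 175.4 [0.0772 0.0406] 3162 (178, 181)
[0.5964 0.3385] 175.7 [0.077  0.0406] 3165 (153, 178)
scene
[0.5258 0.5022] 31.400000000000006 [0.0478 0.0451] 2382 (413, 344)
[0.5876 0.3321] 174.9 [0.0806 0.0409] 3572 (338, 318)
[0.5808 0.2558] 175.6 [0.0805 0.0413] 3611 (315, 298)
[0.5742 0.1795] 176.0 [0.0803 0.042 ] 3649 (295, 280)
[0.4775 0.1879] 175.4 [0.0813 0.0419] 3683 (320, 261)
[ 0.4376 -0.0617] 144.9 [0.0769 0.0438] 3527 (265, 212)
[ 0.4595 -0.3068] 176.6 [0.0802 0.0443] 3760 (208, 181)
[ 0.7226 -0.888 ] 84.1 [0.0853 0.0485] 3288 (52, 146)
[-0.7148 -1.5984] 150.4 [0.0671 0.0489] 3416 (218, 8)
table edge [[ 0.52983245  0.01266932  0.        ]
 [ 0.53775174 -0.2588755   0.        ]] handle [[ 0.56515227 -0.07451269  0.057     ]
 [ 0.56866258 -0.19395264  0.057     ]]
tray [[0.63542974 0.36725868 0.017     ]
 [0.62079168 0.13835635 0.017     ]
 [0.44190332 0.37931295 0.017     ]
 [0.4248118  0.14802804 0.017     ]]
```

```bash
python3 - <<'E'
import cv2
im=cv2.imread("pics/top0.png")[145:285,125:425]
cv2.imwrite("pics/crop.png",cv2.resize(im,(800,373),interpolation=cv2.INTER_CUBIC))
E
```

```text
(no output)
```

View pics/crop.png

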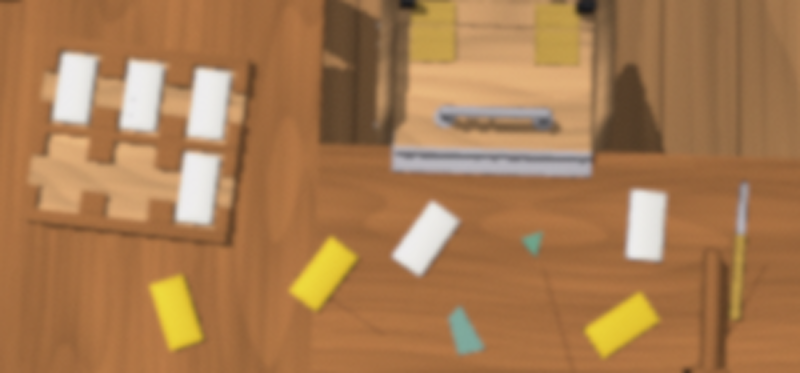

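The crop confirms that the near-row left and middle pockets are empty. It also shows the two white spares, the handle bar at crop (437–552,118), and the cutter and brush well clear to the right.

```bash
cat >> h.py <<'E'
def down(yaw): return R.from_euler('z',yaw,degrees=True)*R.from_quat([1,0,0,0])
def plan(pos,Rt):
    s=manip.get_state(); R0=rot(s["ee_rot"])
    d=R0.inv().apply(np.array(pos)-s["position"]); w=np.degrees((R0.inv()*Rt).as_rotvec())
    print("d",d.round(4),"w",w.round(2),"|d|",np.linalg.norm(d).round(3),"|w|",np.linalg.norm(w).round(1))
E
python3 -c "
from h import *
plan((.459,-.3087,.13),down(-3.2))"
```

```text
d [ 0.3659 -0.1596  0.1008] w [-0.1   0.   17.85] |d| 0.412 |w| 17.9
```

Request:
{"method": "servo_tool", "body": {
  "series": "0.046 -0.02 0.012 0 0 0 0.2;0.092 -0.04 0.025 0 0 0 0.2;0.137 -0.06 0.038 0 0 0 0.2;0.183 -0.08 0.05 0 0 0 0.2;0.183 -0.08 0.05 0 0 0 0.2",
  "squeeze": 40
}}

```text
clock: 0.6
position: [0.305, -0.4275, 0.1794]
ee_rot: [-0.003, 0.992, 0.13, 0.0]
contact_force: [-0.5, -0.2, 0.5]
width: 0.0683
gripper_force: 0.0
```

Request:
{"method": "servo_tool", "body": {
  "series": "0.046 -0.02 0.012 0 0 4.5 0.2;0.092 -0.04 0.025 0 0 9 0.2;0.137 -0.06 0.038 0 0 13.5 0.2;0.183 -0.08 0.05 0 0 17.85 0.2;0.183 -0.08 0.05 0 0 17.85 0.2"
}}

```text
clock: 1.1
position: [0.4616, -0.3054, 0.1297]
ee_rot: [-0.002, 1.0, -0.026, -0.0]
contact_force: [0.4, 0.2, 0.0]
width: 0.0685
gripper_force: 0.0
```

```bash
python3 - <<'E' 2>/dev/null
from h import *
s=manip.get_state(); i=eyes.camera_info("wrist"); im=eyes.get_image("wrist"); cv2.imwrite("pics/w1.png",im[:,:,::-1])
print(s["position"],s["width"],s["clock"],i["eye"])
for r in rects(i,white(im),.007,1500,6000): print(*r)
plan((.459,-.3087,.03),down(-3.2))
E
```

```text
[ 0.46164273 -0.30539835  0.12967723] 0.06845674509575217 1.1 [ 0.53608891 -0.30986032  0.27248815]
[ 0.4626 -0.3091] 169.6 [0.0738 0.0362] 2398 (287, 199)
[ 0.5206 -0.1795] 90.1 [0.1394 0.0148] 1980 (98, 128)
d [-0.0015  0.0023  0.1   ] w [-0.1   0.07  0.26] |d| 0.1 |w| 0.3
```

View pics/w1.png

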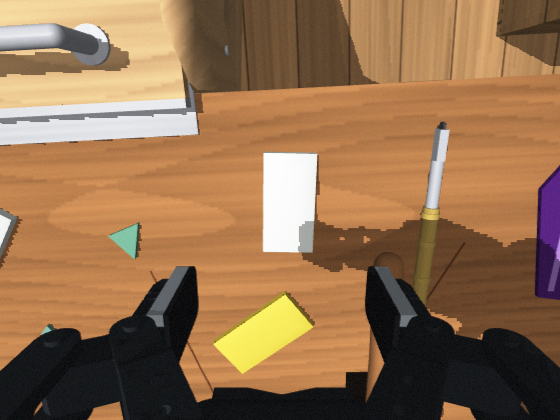

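The wrist view shows spare_2 with corners at about (263,153), (317,154), (313,252) and (263,251). The finger pads are at about (180,300) and (390,300), and the brush end is at (388,265), clear of the finger.

```bash
python3 - <<'E' 2>/dev/null
from h import *
i=eyes.camera_info("wrist"); P=cast(i,[[263,153],[317,154],[313,252],[263,251]],.006); c=P.mean(0)
print(c,P[0]-P[3],P[1]-P[2],P[0]-P[1])
plan((*((c[:2]+[.459,-.3087])/2),.02),down(-3.2))
E
```

```text
[ 0.45699643 -0.31172557  0.006     ] [ 0.07582103 -0.00501052  0.        ] [ 0.07591529 -0.00490646  0.        ] [0.00269504 0.03857845 0.        ]
d [-0.0024  0.0039  0.11  ] w [-0.1   0.07  0.26] |d| 0.11 |w| 0.3
```

Request:
{"method": "servo_tool", "body": {
  "series": "-0.0024 0.004 0.04 0 0 0.3 0.4;-0.0024 0.004 0.08 0 0 0.3 0.4;-0.0024 0.004 0.105 0 0 0.3 0.4;-0.0024 0.004 0.11 0 0 0.3 0.4;-0.0024 0.004 0.11 0 0 0.3 0.4"
}}

```text
clock: 1.65
position: [0.4555, -0.3138, 0.0211]
ee_rot: [-0.0, 1.0, -0.031, -0.001]
contact_force: [0.5, -0.4, -0.1]
width: 0.0513
gripper_force: 0.0
```

Request:
{"method": "servo_tool", "body": {
  "series": "0 0 0.008 0 0 0 0.4;0 0 0.013 0 0 0 0.4;0 0 0.016 0 0 0 0.4;0 0 0.016 0 0 0 0.4"
}}

```text
clock: 2.05
position: [0.4565, -0.3128, 0.0054]
ee_rot: [0.0, 1.0, -0.03, 0.0]
contact_force: [0.4, -0.6, -0.4]
width: 0.0512
gripper_force: 0.0
```

Request:
{"method": "servo_tool", "body": {
  "series": "0 0 0.002 0 0 0 0.4;0 0 0.002 0 0 0 0.4"
}}

```text
clock: 2.25
position: [0.4565, -0.3127, 0.0033]
ee_rot: [0.0, 1.0, -0.03, 0.0]
contact_force: [-0.4, -0.4, -0.1]
width: 0.0513
gripper_force: 0.0
```

Request:
{"method": "servo_tool", "body": {
  "series": "0 0 0.001 0 0 0 0.4;0 0 0.001 0 0 0 0.4"
}}

```text
clock: 2.45
position: [0.4565, -0.3128, 0.0023]
ee_rot: [0.0, 1.0, -0.03, -0.0]
contact_force: [0.2, -0.0, 0.5]
width: 0.0513
gripper_force: 0.0
```

Request:
{"method": "servo_tool", "body": {
  "series": "0 0 0.002 0 0 0 0.4;0 0 0.002 0 0 0 0.4"
}}

```text
clock: 2.65
position: [0.4564, -0.3127, 0.0001]
ee_rot: [-0.0, 1.0, -0.03, -0.0]
contact_force: [-0.9, 0.4, -0.3]
width: 0.0512
gripper_force: 0.0
```

Request:
{"method": "servo_tool", "body": {
  "series": "0 0 0.0015 0 0 0 0.4;0 0 0.0015 0 0 0 0.4"
}}

```text
clock: 2.85
position: [0.4564, -0.3127, -0.0014]
ee_rot: [-0.0, 1.0, -0.031, -0.0]
contact_force: [-0.1, 0.9, -0.3]
width: 0.0513
gripper_force: 0.0
```

Request:
{"method": "servo_tool", "body": {
  "series": "0 0 0.001 0 0 0 0.4;0 0 0.001 0 0 0 0.4"
}}

```text
clock: 3.05
position: [0.4564, -0.3128, -0.0023]
ee_rot: [-0.0, 1.0, -0.03, -0.0]
contact_force: [-0.3, -0.8, 1.1]
width: 0.0516
gripper_force: 0.0
```

Request:
{"method": "servo_tool", "body": {
  "series": "0 0 0 0 0 0 0.65;0 0 0 0 0 0 0.65;0 0 0 0 0 0 0.65;0 0 0 0 0 0 0.65"
}}

```text
clock: 3.45
position: [0.4571, -0.3132, -0.001]
ee_rot: [0.001, 1.0, -0.03, 0.001]
contact_force: [-1.0, 1.1, 6.7]
width: 0.0369
gripper_force: 43.9
```

Request:
{"method": "servo_tool", "body": {
  "series": "0 0 -0.01 0 0 0 0.65;0 0 -0.035 0 0 0 0.65;0 0 -0.075 0 0 0 0.65;0 0 -0.11 0 0 0 0.65;0 0 -0.14 0 0 0 0.65"
}}

```text
clock: 3.95
position: [0.4567, -0.313, 0.1402]
ee_rot: [0.001, 1.0, -0.03, 0.001]
contact_force: [0.4, -0.8, -0.8]
width: 0.0368
gripper_force: 40.2
```

```bash
python3 - <<'E' 2>/dev/null
from h import *
s=manip.get_state(); print(s["width"],s["gripper_force"],s["position"])
plan((.4986,.3445,.14),down(-5))
E
```

```text
0.03684334646273573 40.22806406021118 [ 0.45665855 -0.31295454  0.14018545]
d [ 1.800e-03 -6.588e-01 -6.000e-04] w [ 0.06 -0.08  1.51] |d| 0.659 |w| 1.5
```

Request:
{"method": "servo_tool", "body": {
  "series": "0 -0.03 0 0 0 0 0.65;0 -0.075 0 0 0 0 0.65;0 -0.12 0 0 0 0 0.65;0 -0.165 0 0 0 0 0.65;0 -0.21 0 0 0 0 0.65"
}}

```text
clock: 4.45
position: [0.469, -0.1016, 0.1382]
ee_rot: [0.0, 1.0, -0.031, 0.0]
contact_force: [0.4, 0.3, -1.3]
width: 0.0365
gripper_force: 40.2
```

Request:
{"method": "servo_tool", "body": {
  "series": "0 -0.045 0 0 0 0 0.65;0 -0.09 0 0 0 0 0.65;0 -0.135 0 0 0 0 0.65;0 -0.18 0 0 0 0 0.65;0 -0.225 0 0 0 0 0.65"
}}

```text
clock: 4.95
position: [0.4827, 0.1232, 0.1383]
ee_rot: [0.0, 1.0, -0.03, 0.0]
contact_force: [1.0, 0.1, -0.7]
width: 0.0365
gripper_force: 40.2
```

Request:
{"method": "servo_tool", "body": {
  "series": "0 -0.045 0 0 0 0.3 0.65;0.001 -0.09 0 0 0 0.6 0.65;0.001 -0.13 0 0 0 1 0.65;0.002 -0.16 0 0 0 1.5 0.65;0.002 -0.16 0 0 0 1.5 0.65"
}}

```text
clock: 5.45
position: [0.495, 0.2848, 0.138]
ee_rot: [-0.001, 0.999, -0.042, 0.001]
contact_force: [-0.4, -0.0, -0.1]
width: 0.0368
gripper_force: 40.3
```

```bash
python3 - <<'E' 2>/dev/null
from h import *
s=manip.get_state(); i=eyes.camera_info("wrist"); im=eyes.get_image("wrist"); cv2.imwrite("pics/w2.png",im[:,:,::-1])
print(s["position"],s["width"],s["clock"])
for r in rects(i,white(im),.017,1500,6000): print(*r)
E
```

```text
[0.49501019 0.28480603 0.13800881] 0.03681607457777186 5.45
[0.4702 0.2869] 71.4 [0.0741 0.067 ] 4523 (282, 233)
[0.4991 0.1904] 173.8 [0.0486 0.0371] 1683 (411, 185)
[0.5813 0.1832] 174.8 [0.0761 0.0384] 2565 (424, 63)
[0.5884 0.2588] 175.0 [0.076  0.0382] 2556 (309, 62)
[0.595  0.3347] 175.2 [0.0763 0.0383] 2563 (194, 62)
```

View pics/w2.png

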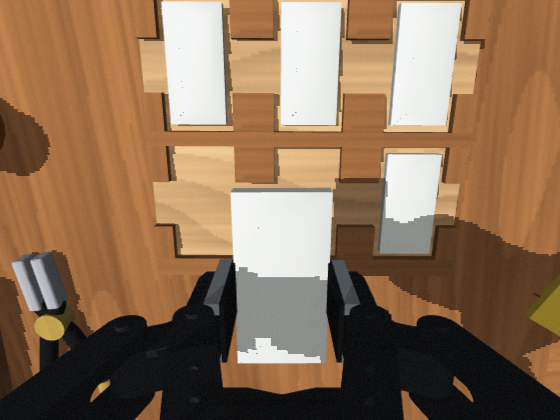

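The wrist view shows the left pocket empty, spanning about x 161–233 and rows 147–256, with the middle pocket beside it. The held bevel's corners are at about (232,190), (332,190), (326,363) and (237,363). The far-row bevels look centred in their pockets.

```bash
python3 - <<'E' 2>/dev/null
from h import *
i=eyes.camera_info("wrist"); s=manip.get_state()
P=cast(i,[[232,190],[332,190],[326,363],[237,363]],.145); print(P.mean(0)-s["position"],P[0]-P[3],P[0]-P[1])
plan((.4986,.344,.14),down(-5))
print(s["qpos"])
E
```

```text
[ 0.00184713 -0.00021808  0.00719216] [ 0.07714349 -0.00732673  0.        ] [0.00314669 0.03733431 0.        ]
d [-0.0011 -0.0616 -0.0022] w [ 0.01 -0.01  0.19] |d| 0.062 |w| 0.2
[ 3.97025138e-01  3.34778789e-01  1.66262988e+00 -2.54119965e-04
  1.14417710e+00  2.05190154e+00]
```

Request:
{"method": "servo_tool", "body": {
  "series": "-0.001 -0.03 0 0 0 0 0.65;-0.0025 -0.055 0 0 0 0 0.65;-0.0025 -0.061 0 0 0 0 0.65;-0.0025 -0.061 0 0 0 0 0.65"
}}

```text
clock: 5.9
position: [0.4974, 0.3412, 0.1377]
ee_rot: [0.001, 0.999, -0.043, -0.0]
contact_force: [0.6, -0.3, -0.3]
width: 0.0365
gripper_force: 40.4
```

Request:
{"method": "servo_tool", "body": {
  "series": "0 0 0.04 0 0 0 0.65;0 0 0.08 0 0 0 0.65;0 0 0.105 0 0 0 0.65;0 0 0.11 0 0 0 0.65;0 0 0.11 0 0 0 0.65"
}}

```text
clock: 6.4
position: [0.4973, 0.3404, 0.0274]
ee_rot: [0.001, 0.999, -0.044, -0.001]
contact_force: [0.0, 0.5, -0.3]
width: 0.0367
gripper_force: 40.3
```

```bash
python3 - <<'E' 2>/dev/null
from h import *
plan((.4972,.3437,.0105),down(-5)); s=manip.get_state(); print(s["position"],s["contact_force"])
E
```

```text
d [-0.0003 -0.0033  0.0169] w [ 0.09  0.09 -0.05] |d| 0.017 |w| 0.1
[0.49727888 0.34043445 0.02738649] [ 0.02132821  0.45343175 -0.30967008]
```

Request:
{"method": "servo_tool", "body": {
  "series": "0 -0.0033 0 0 0 0 0.65;0 -0.0033 0.006 0 0 0 0.65;0 -0.0033 0.012 0 0 0 0.65;0 -0.0033 0.016 0 0 0 0.65;0 -0.0033 0.017 0 0 0 0.65"
}}

```text
clock: 6.9
position: [0.4974, 0.3451, 0.0103]
ee_rot: [0.0, 0.999, -0.043, -0.0]
contact_force: [-0.8, -0.2, -0.8]
width: 0.0368
gripper_force: 40.4
```

Request:
{"method": "servo_tool", "body": {
  "series": "0 0 0.001 0 0 0 0.65;0 0 0.001 0 0 0 0.65"
}}

```text
clock: 7.1
position: [0.4978, 0.3453, 0.0097]
ee_rot: [0.0, 0.999, -0.044, -0.0]
contact_force: [-0.2, 0.4, -0.1]
width: 0.0368
gripper_force: 40.4
```

Request:
{"method": "servo_tool", "body": {
  "series": "0 0.001 0.001 0 0 0 0.65;0 0.001 0.001 0 0 0 0.65"
}}

```text
clock: 7.3
position: [0.4981, 0.3446, 0.0091]
ee_rot: [-0.0, 0.999, -0.044, 0.0]
contact_force: [-0.2, 0.7, 1.2]
width: 0.0367
gripper_force: 41.5
```

Request:
{"method": "servo_tool", "body": {
  "series": "0 0 0.001 0 0 0 0.65;0 0 0.001 0 0 0 0.65"
}}

```text
clock: 7.5
position: [0.4981, 0.3446, 0.009]
ee_rot: [-0.0, 0.999, -0.044, 0.0]
contact_force: [-1.5, 0.2, 7.5]
width: 0.0367
gripper_force: 44.4
```

Request:
{"method": "servo_tool", "body": {
  "series": "0 0 -0.001 0 0 0 0.65;0 0 -0.001 0 0 0 0.38;0 0 -0.001 0 0 0 0.38;0 0 -0.001 0 0 0 0.38"
}}

```text
clock: 7.9
position: [0.4976, 0.3441, 0.0085]
ee_rot: [0.0, 0.999, -0.044, -0.0]
contact_force: [-0.7, 0.0, 0.3]
width: 0.053
gripper_force: 0.0
```

Request:
{"method": "servo_tool", "body": {
  "series": "0 0 -0.01 0 0 0 0.38;0 0 -0.03 0 0 0 0.38;0 0 -0.07 0 0 0 0.38;0 0 -0.11 0 0 0 0.38;0 0 -0.13 0 0 0 0.38"
}}

```text
clock: 8.4
position: [0.4994, 0.3452, 0.1432]
ee_rot: [-0.002, 0.999, -0.044, 0.003]
contact_force: [-0.6, 1.0, -0.1]
width: 0.053
gripper_force: 0.0
```

```bash
python3 - <<'E' 2>/dev/null
from h import *
i=eyes.camera_info("wrist"); im=eyes.get_image("wrist"); cv2.imwrite("pics/w3.png",im[:,:,::-1])
for r in rects(i,white(im),.017,1500,6000): print(*r)
plan((.4366,-.0622,.14),down(-35)); s=manip.get_state(); print(s["position"],s["contact_force"],s["width"])
E
```

```text
[0.4925 0.1903] 2.1999999999999886 [0.0629 0.0378] 2150 (491, 191)
[0.5016 0.3443] 175.3 [0.0758 0.0384] 2590 (283, 197)
[0.5814 0.1833] 174.9 [0.0757 0.0384] 2570 (511, 63)
[0.588 0.259] 174.9 [0.0758 0.0385] 2575 (398, 63)
[0.595  0.3346] 174.9 [0.0764 0.0382] 2580 (286, 62)
d [-0.0284  0.4121  0.003 ] w [-0.46 -0.42 30.01] |d| 0.413 |w| 30.0
[0.50067736 0.34583488 0.14565994] [ 0.71910596 -0.06098727  1.39366369] 0.05281696230823945
```

View pics/w3.png

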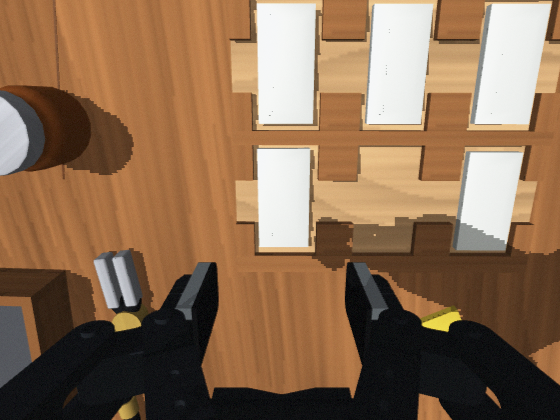

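The wrist view shows the first bevel lying flat in the left pocket, with corners at about (258,148) and (311,250) and a clear margin all round. The middle pocket at about (388,198) is empty.

Request:
{"method": "servo_tool", "body": {
  "series": "-0.003 0.045 0 0 0 0 0.3;-0.006 0.09 0 0 0 0 0.3;-0.009 0.135 0 0 0 0 0.3;-0.012 0.18 0 0 0 0 0.3;-0.014 0.21 0 0 0 0 0.3"
}}

```text
clock: 8.95
position: [0.4642, 0.1338, 0.1388]
ee_rot: [0.001, 0.999, -0.044, -0.0]
contact_force: [1.1, -0.3, 0.3]
width: 0.0599
gripper_force: 0.0
```

Request:
{"method": "servo_tool", "body": {
  "series": "-0.003 0.045 0.001 0 0 7.5 0.3;-0.006 0.09 0.001 0 0 15 0.3;-0.01 0.14 0.001 0 0 22.5 0.3;-0.014 0.18 0.001 0 0 30 0.3;-0.014 0.2 0.001 0 0 30 0.3"
}}

```text
clock: 9.45
position: [0.433, -0.0645, 0.1379]
ee_rot: [0.001, 0.953, -0.303, -0.0]
contact_force: [-0.1, 0.4, -0.4]
width: 0.0596
gripper_force: 0.0
```

Request:
{"method": "servo_tool", "body": {
  "series": "0 0 0 0 0 0 0.3;0 0 0 0 0 0 0.3"
}}

```text
clock: 9.65
position: [0.434, -0.0616, 0.1378]
ee_rot: [-0.0, 0.954, -0.301, -0.0]
contact_force: [-0.6, 1.2, 0.2]
width: 0.0601
gripper_force: 0.0
```

```bash
python3 - <<'E' 2>/dev/null
from h import *
i=eyes.camera_info("wrist"); im=eyes.get_image("wrist"); cv2.imwrite("pics/w4.png",im[:,:,::-1])
for r in rects(i,white(im),.007,1500,6000): print(*r)
h=cv2.cvtColor(im,cv2.COLOR_RGB2HSV)
for r in rects(i,((h[...,1]<60)&(h[...,2]>85)).astype(np.uint8),.007,1500,6000): print("loose",*r)
plan((.4366,-.0622,.02),down(-35)); s=manip.get_state(); print(s["position"],s["contact_force"],s["width"])
E
```

```text
[ 0.4377 -0.0644] 146.2 [0.0764 0.0382] 2607 (282, 191)
[ 0.5199 -0.1023] 89.4 [0.1498 0.0152] 1939 (260, 65)
loose [ 0.4379 -0.0645] 145.9 [0.0769 0.0384] 2628 (282, 191)
loose [ 0.5216 -0.1012] 89.2 [0.1466 0.0194] 2464 (257, 64)
d [ 0.0028 -0.0005  0.1178] w [-0.03  0.03 -0.  ] |d| 0.118 |w| 0.0
[ 0.43404147 -0.06108988  0.13776889] [ 0.75404872 -0.02046464 -0.89323369] 0.059993137122223386
```

Request:
{"method": "servo_tool", "body": {
  "series": "0.004 0 0.04 0 0 -0.5 0.4;0.004 0 0.08 0 0 -0.5 0.4;0.004 0 0.11 0 0 -0.5 0.4;0.004 0 0.118 0 0 -0.5 0.4;0.004 0 0.118 0 0 -0.5 0.4"
}}

```text
clock: 10.2
position: [0.4369, -0.0628, 0.019]
ee_rot: [-0.0, 0.955, -0.296, -0.001]
contact_force: [0.6, -0.7, 1.1]
width: 0.0512
gripper_force: 0.0
```

Request:
{"method": "servo_tool", "body": {
  "series": "0 0 0.008 0 0 0 0.4;0 0 0.015 0 0 0 0.4;0 0 0.019 0 0 0 0.4;0 0 0.021 0 0 0 0.4;0 0 0.021 0 0 0 0.4"
}}

```text
clock: 10.7
position: [0.4374, -0.0641, -0.0012]
ee_rot: [0.0, 0.955, -0.297, 0.0]
contact_force: [-0.3, 0.5, -0.1]
width: 0.0514
gripper_force: 0.0
```

Same height as the first grasp, so I'll close, lift and work out the carry.

Request:
{"method": "servo_tool", "body": {
  "series": "0 0 0.0005 0 0 0 0.65;0 0 0.0005 0 0 0 0.65;0 0 0.0005 0 0 0 0.65;0 0 0.0005 0 0 0 0.65"
}}

```text
clock: 11.1
position: [0.4378, -0.0643, -0.001]
ee_rot: [0.0, 0.955, -0.296, 0.001]
contact_force: [-0.7, 0.9, 5.9]
width: 0.0366
gripper_force: 42.8
```

Request:
{"method": "servo_tool", "body": {
  "series": "0 0 -0.01 0 0 0 0.65;0 0 -0.035 0 0 0 0.65;0 0 -0.075 0 0 0 0.65;0 0 -0.11 0 0 0 0.65;0 0 -0.14 0 0 0 0.65"
}}

```text
clock: 11.6
position: [0.4377, -0.0641, 0.1408]
ee_rot: [0.0, 0.955, -0.297, 0.001]
contact_force: [0.7, -0.2, -1.2]
width: 0.0371
gripper_force: 40.4
```

```bash
python3 - <<'E' 2>/dev/null
from h import *
s=manip.get_state(); print(s["width"],s["gripper_force"],s["position"])
plan((.47,.22,.14),down(-5))
E
```

```text
0.037078865033230615 40.43154180049896 [ 0.43765294 -0.06410651  0.14081945]
d [-0.1343 -0.2525  0.0007] w [-1.00e-02 -1.20e-01 -2.95e+01] |d| 0.286 |w| 29.5
```

Request:
{"method": "servo_tool", "body": {
  "series": "-0.018 -0.034 0 0 0 0 0.65;-0.039 -0.074 0 0 0 0 0.65;-0.06 -0.114 0 0 0 0 0.65;-0.081 -0.154 0 0 0 0 0.65;-0.1 -0.19 0 0 0 0 0.65"
}}

```text
clock: 12.1
position: [0.4625, 0.1512, 0.1391]
ee_rot: [-0.0, 0.955, -0.296, 0.0]
contact_force: [0.3, -0.9, -0.7]
width: 0.0367
gripper_force: 40.4
```

Request:
{"method": "servo_tool", "body": {
  "series": "-0.015 -0.028 0 0 0 -7 0.65;-0.027 -0.05 0 0 0 -14 0.65;-0.034 -0.063 0 0 0 -21 0.65;-0.034 -0.063 0 0 0 -28 0.65;-0.034 -0.063 0 0 0 -29.5 0.65"
}}

```text
clock: 12.6
position: [0.47, 0.2209, 0.1386]
ee_rot: [0.0, 0.999, -0.042, 0.0]
contact_force: [1.0, -1.2, 0.1]
width: 0.0369
gripper_force: 40.5
```

Request:
{"method": "servo_tool", "body": {
  "series": "0 0 0 0 0 0 0.65;0 0 0 0 0 0 0.65"
}}

```text
clock: 12.8
position: [0.4701, 0.22, 0.1385]
ee_rot: [0.0, 0.999, -0.045, 0.0]
contact_force: [0.0, 0.4, 0.3]
width: 0.0364
gripper_force: 40.5
```

```bash
python3 - <<'E' 2>/dev/null
from h import *
s=manip.get_state(); i=eyes.camera_info("wrist"); im=eyes.get_image("wrist"); cv2.imwrite("pics/w5.png",im[:,:,::-1])
print(s["position"],s["width"],s["clock"])
for r in rects(i,white(im),.017,1000,8000): print(*r)
# held bevel: far edge, direction
h=cv2.cvtColor(im,cv2.COLOR_RGB2HSV); m=((h[...,1]<60)&(h[...,2]>85)).astype(np.uint8)
for r in rects(i,m,.145,1500,6000): print("held?",*r)
plan((.492,.268,.14),down(-5))
E
```

```text
[0.47014787 0.21995084 0.13845698] 0.03644324237870958 12.8
[0.3343 0.2392] 75.9 [0.0668 0.0244] 1345 (273, 358)
[0.4412 0.2223] 77.3 [0.074  0.0611] 4152 (282, 238)
[0.4989 0.1912] 163.7 [0.049  0.0371] 1689 (318, 159)
[0.5015 0.3444] 175.1 [0.0765 0.0381] 2587 (106, 174)
[0.5719 0.184 ] 174.8 [0.0582 0.0383] 2014 (322, 47)
[0.5787 0.2598] 174.8 [0.0582 0.0382] 2012 (206, 47)
[0.5856 0.3356] 174.8 [0.0582 0.0383] 2013 (90, 47)
held? [0.4816 0.216 ] 165.6 [0.0996 0.038 ] 2573 (289, 256)
d [ 0.0174 -0.0499 -0.0016] w [ 0.01 -0.   -0.11] |d| 0.053 |w| 0.1
```

View pics/w5.png

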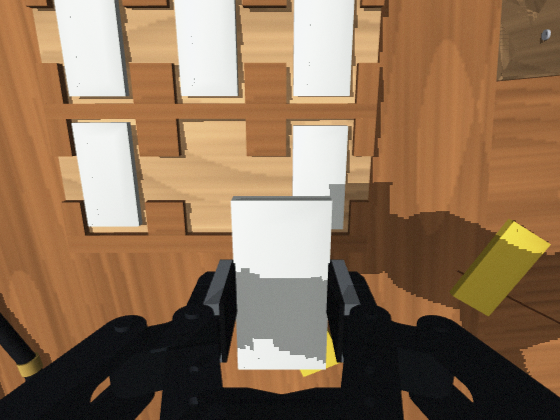

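The wrist view shows the held bevel with corners at about (232,198), (331,198), (326,369) and (238,369), which puts it roughly 1 mm behind the TCP. The middle pocket at about (205,180) is empty, and the first bevel is still seated at (106,174).

Request:
{"method": "servo_tool", "body": {
  "series": "0.01 -0.025 0 0 0 0 0.65;0.0185 -0.045 0 0 0 0 0.65;0.0185 -0.05 0 0 0 0 0.65;0.0185 -0.05 0 0 0 0 0.65"
}}

```text
clock: 13.25
position: [0.4928, 0.2686, 0.1381]
ee_rot: [0.0, 0.999, -0.044, -0.0]
contact_force: [-0.2, -0.1, -1.0]
width: 0.0367
gripper_force: 40.5
```

Request:
{"method": "servo_tool", "body": {
  "series": "0 0 0.04 0 0 0 0.65;0 0 0.08 0 0 0 0.65;0 0 0.105 0 0 0 0.65;0 0 0.11 0 0 0 0.65;0 0 0.11 0 0 0 0.65"
}}

```text
clock: 13.75
position: [0.4923, 0.2677, 0.0279]
ee_rot: [0.001, 0.999, -0.044, -0.001]
contact_force: [0.1, 0.7, -0.0]
width: 0.0369
gripper_force: 40.5
```

Request:
{"method": "servo_tool", "body": {
  "series": "0 0 0 0 0 0 0.65;0 0 0 0 0 0 0.65"
}}

```text
clock: 13.95
position: [0.4943, 0.2689, 0.03]
ee_rot: [-0.001, 0.999, -0.044, 0.002]
contact_force: [0.4, 0.3, -0.5]
width: 0.0365
gripper_force: 40.5
```

```bash
python3 - <<'E' 2>/dev/null
from h import *
plan((.4932,.268,.0105),down(-5)); s=manip.get_state(); print(s["position"],s["contact_force"])
E
```

```text
d [-0.0011  0.001   0.0195] w [-0.08 -0.18 -0.  ] |d| 0.02 |w| 0.2
[0.49433823 0.26889114 0.03002471] [ 0.40647997  0.27957861 -0.48613884]
```

Request:
{"method": "servo_tool", "body": {
  "series": "-0.0005 0.0005 0.004 0 0 0 0.65;-0.0005 0.0005 0.009 0 0 0 0.65;-0.0005 0.0005 0.014 0 0 0 0.65;-0.0005 0.0005 0.0175 0 0 0 0.65;-0.0005 0.0005 0.0175 0 0 0 0.65"
}}

```text
clock: 14.45
position: [0.4919, 0.2679, 0.0099]
ee_rot: [0.0, 0.999, -0.044, -0.001]
contact_force: [-0.1, 0.2, -0.6]
width: 0.0366
gripper_force: 40.5
```

Request:
{"method": "servo_tool", "body": {
  "series": "0 0 0.001 0 0 0 0.65;0 0 0.0015 0 0 0 0.65;0 0 0.0015 0 0 0 0.65"
}}

```text
clock: 14.75
position: [0.4926, 0.2681, 0.0093]
ee_rot: [0.0, 0.999, -0.044, 0.0]
contact_force: [-0.4, -0.3, -1.6]
width: 0.0368
gripper_force: 40.5
```

Request:
{"method": "servo_tool", "body": {
  "series": "0 0 0.001 0 0 0 0.65;0 0 0.001 0 0 0 0.65"
}}

```text
clock: 14.95
position: [0.4927, 0.2681, 0.0091]
ee_rot: [-0.0, 0.999, -0.044, 0.0]
contact_force: [-1.2, 0.1, 4.7]
width: 0.0368
gripper_force: 43.3
```

Request:
{"method": "servo_tool", "body": {
  "series": "0 0 -0.001 0 0 0 0.65;0 0 -0.001 0 0 0 0.38;0 0 -0.001 0 0 0 0.38;0 0 -0.001 0 0 0 0.38"
}}

```text
clock: 15.35
position: [0.4925, 0.2681, 0.0092]
ee_rot: [0.0, 0.999, -0.044, -0.0]
contact_force: [0.3, 1.0, -0.5]
width: 0.0527
gripper_force: 0.0
```

Request:
{"method": "servo_tool", "body": {
  "series": "0 0 -0.01 0 0 0 0.38;0 0 -0.03 0 0 0 0.38;0 0 -0.07 0 0 0 0.38;0 0 -0.12 0 0 0 0.38;0 0 -0.15 0 0 0 0.38"
}}

```text
clock: 15.85
position: [0.4939, 0.2687, 0.1636]
ee_rot: [-0.001, 0.999, -0.044, 0.002]
contact_force: [1.2, -0.7, -0.1]
width: 0.0526
gripper_force: 0.0
```

```bash
python3 - <<'E' 2>/dev/null
from h import *
i=eyes.camera_info("wrist"); im=eyes.get_image("wrist"); cv2.imwrite("pics/w6.png",im[:,:,::-1])
for r in rects(i,white(im),.017,1500,6000): print(*r)
plan((.5,-.134,.17),down(-5)); s=manip.get_state(); print(s["position"],s["contact_force"],s["width"])
E
```

```text
[0.4934 0.1911] 174.6 [0.0594 0.0382] 2096 (379, 186)
[0.4931 0.2685] 175.2 [0.0762 0.0383] 2627 (282, 194)
[0.5013 0.3444] 175.2 [0.0761 0.0383] 2623 (187, 192)
[0.5813 0.1833] 175.1 [0.0763 0.0384] 2607 (389, 67)
[0.588  0.2589] 175.0 [0.0765 0.0382] 2601 (284, 67)
[0.5949 0.3347] 175.2 [0.0763 0.0383] 2601 (180, 67)
d [ 0.0388  0.4018 -0.004 ] w [-0.34 -0.7   0.02] |d| 0.404 |w| 0.8
[0.49629719 0.26970447 0.16791255] [2.17816548 0.55941002 2.7414125 ] 0.05286016504719215
```

Both bevels measure 76 x 38 at the pocket plane and lie parallel to the tray. Next is the flap.

Request:
{"method": "servo_tool", "body": {
  "series": "0.004 0.04 -0.005 0 0 0 0.4;0.008 0.085 -0.01 0 0 0 0.4;0.012 0.13 -0.01 0 0 0 0.4;0.016 0.175 -0.01 0 0 0 0.4;0.02 0.22 -0.01 0 0 0 0.4"
}}

```text
clock: 16.4
position: [0.493, 0.0456, 0.1699]
ee_rot: [0.0, 0.999, -0.043, 0.001]
contact_force: [0.6, -0.5, -0.0]
width: 0.0512
gripper_force: 0.0
```

Request:
{"method": "servo_tool", "body": {
  "series": "0.004 0.045 0 0 0 0 0.4;0.008 0.09 0 0 0 0 0.4;0.012 0.135 0 0 0 0 0.4;0.016 0.175 0 0 0 0 0.4;0.018 0.18 0 0 0 0 0.4"
}}

```text
clock: 16.9
position: [0.4958, -0.1381, 0.1698]
ee_rot: [0.001, 0.999, -0.046, 0.001]
contact_force: [0.3, 0.7, -0.4]
width: 0.0513
gripper_force: 0.0
```

Request:
{"method": "servo_tool", "body": {
  "series": "0 0 0 0 0 0 0.4;0 0 0 0 0 0 0.4;0 0 0 0 0 0 0.4"
}}

```text
clock: 17.2
position: [0.4953, -0.1322, 0.1693]
ee_rot: [-0.0, 0.999, -0.043, -0.0]
contact_force: [0.1, -1.4, -0.2]
width: 0.0513
gripper_force: 0.0
```

```bash
python3 - <<'E' 2>/dev/null
from h import *
i=eyes.camera_info("wrist"); im=eyes.get_image("wrist"); cv2.imwrite("pics/w7.png",im[:,:,::-1])
import json; json.dump({k:np.array(v).tolist() for k,v in i.items()},open("w7.json","w"))
s=manip.get_state(); print(s["position"],s["clock"])
E
```

```text
[ 0.49539235 -0.13218914  0.16935853] 17.25
```

View pics/w7.png

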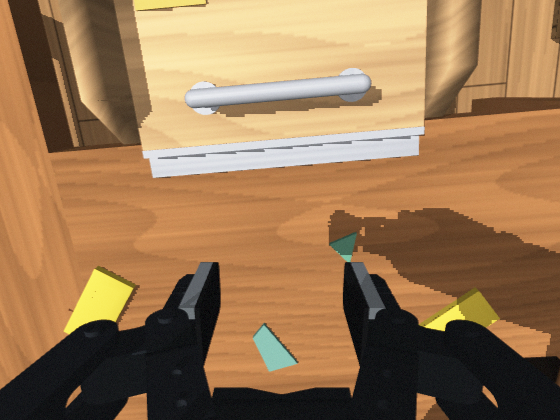

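The wrist view shows the handle bar's axis running from about (185,100) to (371,82). The flap's near edge runs from about (143,155) to (424,131).

```bash
python3 - <<'E' 2>/dev/null
from h import *
import json
i={k:np.array(v) for k,v in json.load(open("w7.json")).items()}
P=cast(i,[[185,100],[371,82]],.057); d=P[0]-P[1]; print(P,np.linalg.norm(d),"yaw",np.degrees(np.arctan2(-d[0],d[1])))
E=cast(i,[[143,155],[424,131]],.018); d=E[0]-E[1]; print(E,np.linalg.norm(d),np.degrees(np.arctan2(-d[0],d[1])),"edge->bar",P[:,0].mean()-E[:,0].mean())
s=manip.get_state(); q=s["qpos"]; print(q)
E
```

```text
[[ 0.57211396 -0.07490962  0.057     ]
 [ 0.57285236 -0.19689794  0.057     ]] 0.1219905516810362 yaw 0.34680936403173634
[[ 0.5340103  -0.02533305  0.018     ]
 [ 0.53375544 -0.24611949  0.018     ]] 0.22078657953910893 -0.06613931461238279 edge->bar 0.03860029079786009
[-3.96739021e-01  2.27268641e-01  1.73485750e+00  3.09878805e-04
  1.17978965e+00  1.25918219e+00]
```

```bash
cat >> h.py <<'E'
BAR=np.array([.5705,-.1358,.057]); HIN=np.array([.6755,-.1358,.012])
def tool(t,phi=0,back=.014):
    """pose of TCP holding the bar: tool tilt t forward, flap at phi (deg)"""
    Rt=R.from_euler('y',-t,degrees=True)*down(90); b=HIN+R.from_euler('y',phi,degrees=True).apply(BAR-HIN)
    return b+Rt.apply([0,0,back]),Rt
E
python3 - <<'E'
from h import *
p,Rt=tool(30,0,-.05); print(p); s=manip.get_state(); plan(p,Rt)
E
```

```text
[ 0.5455     -0.1358      0.10030127]
d [ 0.0502 -0.0006  0.069 ] w [-22.78  24.78 -92.49] |d| 0.085 |w| 98.4
```

Request:
{"method": "servo_tool", "body": {
  "series": "0 0 0 -1.9 2.07 -7.71 0.65;0 0 0 -3.8 4.13 -15.4 0.65;0 0 0 -5.7 6.2 -23.1 0.65;0 0 0 -7.6 8.26 -30.8 0.65;0 0 0 -9.5 10.3 -38.5 0.65"
}}

```text
clock: 17.75
position: [0.4956, -0.1321, 0.1695]
ee_rot: [0.086, 0.949, 0.292, 0.085]
contact_force: [0.3, -0.6, 1.1]
width: 0.0298
gripper_force: 0.0
```

Request:
{"method": "servo_tool", "body": {
  "series": "0 0 0 -1.9 2.07 -7.71 0.65;0 0 0 -3.8 4.13 -15.4 0.65;0 0 0 -5.7 6.2 -23.1 0.65;0 0 0 -7.6 8.26 -30.8 0.65;0 0 0 -9.5 10.3 -38.5 0.65"
}}

```text
clock: 18.25
position: [0.4951, -0.1317, 0.1692]
ee_rot: [0.156, 0.787, 0.576, 0.156]
contact_force: [0.4, -0.2, -0.1]
width: 0.0301
gripper_force: 0.0
```

Request:
{"method": "servo_tool", "body": {
  "series": "0 0 0 -1.9 2.07 -7.71 0.65;0 0 0 -3.8 4.13 -15.4 0.65;0 0 0 -3.8 4.13 -15.4 0.65;0 0 0 -3.8 4.13 -15.4 0.65"
}}

```text
clock: 18.65
position: [0.4949, -0.1326, 0.1689]
ee_rot: [0.18, 0.694, 0.673, 0.181]
contact_force: [-0.1, 0.4, 0.4]
width: 0.0297
gripper_force: 0.0
```

```bash
python3 - <<'E'
from h import *
p,Rt=tool(30,0,-.05); s=manip.get_state(); plan(p,Rt); print(s["position"],s["width"],s["qpos"])
E
```

```text
d [-0.0024  0.0102  0.0847] w [-0.42  0.38 -1.62] |d| 0.085 |w| 1.7
[ 0.49491625 -0.13255505  0.16891514] 0.029737323879883888 [-0.59690868  0.02192347  2.12621015  0.49504356  0.60967582 -0.92132136]
```

Request:
{"method": "servo_tool", "body": {
  "series": "-0.001 0.004 0.03 0 0 -1 0.65;-0.002 0.008 0.06 -0.4 0.4 -1.6 0.65;-0.0024 0.01 0.085 -0.4 0.4 -1.6 0.65;-0.0024 0.01 0.085 -0.4 0.4 -1.6 0.65;-0.0024 0.01 0.085 -0.4 0.4 -1.6 0.65"
}}

```text
clock: 19.15
position: [0.5461, -0.1357, 0.1]
ee_rot: [0.182, 0.683, 0.683, 0.183]
contact_force: [-0.5, 0.1, -0.5]
width: 0.0297
gripper_force: 0.0
```

```bash
python3 - <<'E'
from h import *
p,Rt=tool(30,0,.014); s=manip.get_state(); plan(p,Rt); print(s["position"],s["width"],s["contact_force"])
im=eyes.get_image("wrist"); cv2.imwrite("pics/w8.png",im[:,:,::-1])
E
```

```text
d [-0.0002 -0.0003  0.0634] w [-0.05 -0.05  0.04] |d| 0.063 |w| 0.1
[ 0.54612411 -0.13566216  0.09995302] 0.029733909441921332 [-0.45458376  0.05417299 -0.49031583]
```

View pics/w8.png

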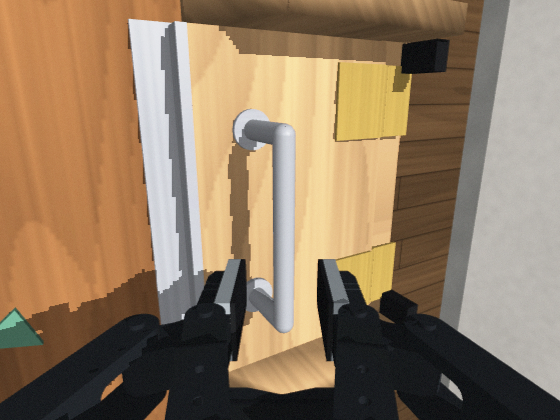

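The wrist view shows the bar at column 284, rows 128–330, centred between the fingertips at columns 245 and 320. I'll advance along the tool axis.

Request:
{"method": "servo_tool", "body": {
  "series": "0 0 0.02 0 0 0 0.65;0 0 0.04 0 0 0 0.65;0 0 0.055 0 0 0 0.65;0 0 0.063 0 0 0 0.65;0 0 0.063 0 0 0 0.65"
}}

```text
clock: 19.7
position: [0.5779, -0.1366, 0.0463]
ee_rot: [0.184, 0.683, 0.683, 0.183]
contact_force: [0.4, 0.7, -0.7]
width: 0.0293
gripper_force: 0.0
```

Request:
{"method": "servo_tool", "body": {
  "series": "0 0 0 0 0 0 0.95;0 0 0 0 0 0 0.95;0 0 0 0 0 0 0.95;0 0 0 0 0 0 0.95",
  "squeeze": 30
}}

```text
clock: 20.1
position: [0.578, -0.1369, 0.0471]
ee_rot: [0.184, 0.683, 0.683, 0.183]
contact_force: [-2.8, 0.4, 7.4]
width: 0.0107
gripper_force: 29.7
```

```bash
python3 - <<'E'
from h import *
s=manip.get_state(); print(s["position"],s["width"],s["contact_force"],s["gripper_force"])
Rm=rot(s["ee_rot"])
print("bar est",s["position"]-Rm.apply([0,0,.014]))
# commanded pose taken as tool(30,0); rows for two calls
p0,R0=tool(30,0)
for a in (0,30):
    p0,R0=tool(30-a*2/3,a)
    for f in (6,12,18,24,30):
        p,Rt=tool(30-(a+f)*2/3,a+f)
        print(a+f,R0.inv().apply(p-p0).round(4),np.degrees((R0.inv()*Rt).as_rotvec()).round(1))
E
```

```text
[ 0.57797023 -0.13690588  0.04705676] 0.010716477055574413 [-2.83563954  0.35764659  7.4179697 ] 29.706054031848907
bar est [ 0.57094173 -0.1368887   0.0591646 ]
6 [ 0.      0.009  -0.0067] [ 4. -0.  0.]
12 [ 0.      0.0186 -0.0124] [ 8. -0.  0.]
18 [ 0.      0.0287 -0.017 ] [12. -0.  0.]
24 [ 0.      0.0393 -0.0205] [16. -0. -0.]
30 [ 0.      0.0501 -0.0228] [20. -0.  0.]
36 [ 0.      0.01   -0.0049] [ 4. -0.  0.]
42 [ 0.      0.0204 -0.0086] [ 8. -0.  0.]
48 [ 0.      0.0311 -0.0112] [12. -0.  0.]
54 [ 0.      0.0421 -0.0127] [16. -0.  0.]
60 [ 0.      0.0531 -0.0129] [20. -0.  0.]
```

Request:
{"method": "servo_tool", "body": {
  "series": "0 0.009 -0.0067 4 0 0 0.95;0 0.0186 -0.0124 8 0 0 0.95;0 0.0287 -0.017 12 0 0 0.95;0 0.0393 -0.0205 16 0 0 0.95;0 0.0501 -0.0228 20 0 0 0.95"
}}

```text
clock: 20.6
position: [0.6079, -0.1371, 0.0913]
ee_rot: [0.06, 0.705, 0.704, 0.058]
contact_force: [-0.0, 0.8, -7.3]
width: 0.0106
gripper_force: 30.9
```

Request:
{"method": "servo_tool", "body": {
  "series": "0 0 0 0 0 0 0.95"
}}

```text
clock: 20.7
position: [0.6101, -0.1371, 0.0924]
ee_rot: [0.061, 0.704, 0.705, 0.06]
contact_force: [-7.4, -1.4, 5.5]
width: 0.0106
gripper_force: 32.7
```

Request:
{"method": "servo_tool", "body": {
  "series": "0 0.01 -0.0049 4 0 0 0.95;0 0.0204 -0.0086 8 0 0 0.95;0 0.0311 -0.0112 12 0 0 0.95;0 0.0421 -0.0127 16 0 0 0.95;0 0.0531 -0.0129 20 0 0 0.95"
}}

```text
clock: 21.2
position: [0.6567, -0.1369, 0.1146]
ee_rot: [-0.064, 0.704, 0.704, -0.065]
contact_force: [-5.0, 0.5, 6.6]
width: 0.0108
gripper_force: 33.5
```

Request:
{"method": "servo_tool", "body": {
  "series": "0 0 0 0 0 0 0.95;0 0 0 0 0 0 0.95;0 0 0 0 0 0 0.95;0 0 0 0 0 0 0.95;0 0 0 0 0 0 0.95"
}}

```text
clock: 21.7
position: [0.6595, -0.137, 0.1141]
ee_rot: [-0.061, 0.705, 0.704, -0.062]
contact_force: [-1.9, -0.0, 5.3]
width: 0.0105
gripper_force: 34.3
```

```bash
python3 - <<'E' 2>/dev/null
from h import *
s=manip.get_state(); Rm=rot(s["ee_rot"]); b=s["position"]-Rm.apply([0,0,.014]); v=b-HIN
print(b,"r",np.hypot(v[0],v[2]),"phi",156.8-np.degrees(np.arctan2(v[2],v[0])),s["contact_force"],s["width"],s["gripper_force"],s["clock"],np.abs(s["qd"]).max())
for n in("top","scene"):
    im=eyes.get_image(n); cv2.imwrite(f"pics/{n}9.png",im[:,:,::-1]); i=eyes.camera_info(n)
    for r in rects(i,white(im),.017,2800,4500): print(n,*r)
cv2.imwrite("pics/fin.png",np.vstack([cv2.resize(im[100:350,100:500],(480,300))])[:,:,::-1])
E
```

```text
[ 0.6618665  -0.13701158  0.12793673] r 0.11673558942067198 phi 60.09314632107673 [-1.88829881 -0.02624944  5.32234289] 0.010457072576621783 34.328298568725586 21.7 0.0016292381539033257
top [-0.0086  0.0995] 163.4 [0.0676 0.0532] 3648 (224, 388)
top [0.0031 0.2085] 73.3 [0.1122 0.0445] 3746 (185, 383)
top [ 0.5327 -0.2036] 92.0 [0.0801 0.0424] 3429 (332, 203)
top [0.5015 0.3456] 176.1 [0.0769 0.0405] 3169 (148, 208)
top [ 0.5836 -0.0646] 156.3 [0.0925 0.0365] 3515 (286, 185)
top [0.5876 0.2603] 175.5 [0.0765 0.0408] 3175 (178, 181)
top [0.5945 0.336 ] 176.4 [0.0766 0.0407] 3169 (153, 178)
scene [0.5936 0.3354] 174.8 [0.0799 0.0405] 3508 (338, 318)
scene [0.5867 0.26  ] 175.5 [0.0798 0.0409] 3532 (316, 298)
scene [0.5   0.345] 175.4 [0.0787 0.0404] 3444 (364, 297)
scene [0.5802 0.1843] 175.8 [0.0793 0.0415] 3559 (295, 280)
scene [0.492  0.2694] 175.1 [0.0802 0.0408] 3543 (341, 278)
scene [0.4848 0.1928] 175.2 [0.0807 0.0417] 3623 (320, 261)
scene [ 0.5401 -0.0641] 92.8 [0.095  0.0411] 3960 (240, 226)
scene [ 0.727  -0.8706] 82.0 [0.0798 0.0446] 3265 (52, 146)
scene [-0.1876  0.1051] 6.300000000000011 [0.1901 0.0454] 4357 (417, 146)
scene [-0.1702 -0.0695] 49.7 [0.0821 0.0403] 3364 (374, 130)
```

View pics/scene9.png

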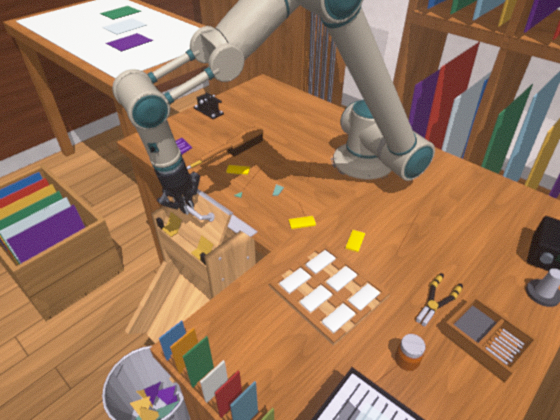

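The scene view shows all six bevels seated in the tray, with the tools and jar unmoved. The gripper is at about (180,190) on the flap's handle, so I'll zoom in to confirm the flap is raised.

```bash
python3 - <<'E'
import cv2,numpy as np
a=[cv2.resize(cv2.imread(f"pics/scene{k}.png")[165:285,140:270],(390,360),interpolation=cv2.INTER_CUBIC) for k in (0,9)]
cv2.imwrite("pics/fl.png",np.hstack(a))
E
```

```text
(no output)
```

View pics/fl.png

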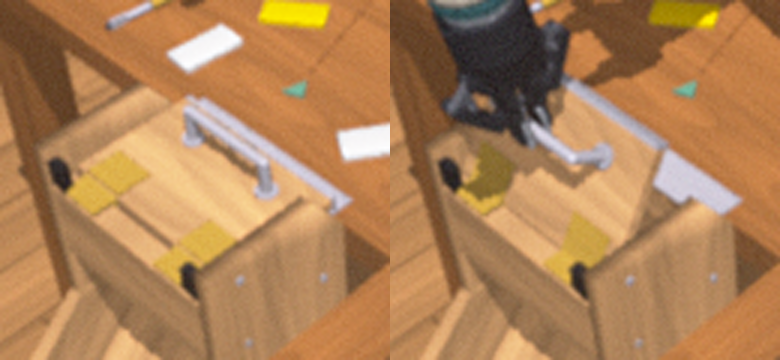

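The crop shows the flap clearly raised, with the handle in the grip and the flap's near upper corner at crop (665,145).

```bash
python3 - <<'E'
from h import *
i=eyes.camera_info("scene")
for c in ([665,145],[662,150],[570,82]):
    px=[(c[0]-390)/3+140,c[1]/3+165]; y=-.0258 if c[0]>600 else -.2458
    d=rot(i["orientation"]).apply([(px[0]-i["cx"])/i["fx"],(px[1]-i["cy"])/i["fy"],1]); P=i["eye"]+d*(y-i["eye"][1])/d[1]; v=P-HIN
    print(P,np.hypot(v[0],v[2]),"angle",180-np.degrees(np.arctan2(v[2],v[0]))-np.degrees(np.arctan2(6,140)))
print(manip.get_state()["contact_force"])
E
```

```text
[ 0.59876781 -0.0258      0.13278822] 0.14310004419700234 angle 55.119716945535544
[ 0.60266446 -0.0258      0.12940096] 0.13815933552665052 angle 55.73050783166431
[ 0.53956301 -0.2458      0.04080771] 0.1389559233920973 angle 9.511047065819891
[-2.48512016  1.01030495  5.61395262]
```

Kinematics put the flap at 60° and the image at about 55.5°. I'll nudge it 2.5° further so that both readings fall well inside 54–66°.

Request:
{"method": "servo_tool", "body": {
  "series": "0 0.0025 -0.0005 0.5 0 0 0.95;0 0.005 -0.001 1 0 0 0.95;0 0.005 -0.001 1 0 0 0.95;0 0.005 -0.001 1 0 0 0.95;0 0.005 -0.001 1 0 0 0.95"
}}

```text
clock: 22.3
position: [0.6642, -0.137, 0.1147]
ee_rot: [-0.067, 0.704, 0.704, -0.068]
contact_force: [-2.1, 0.7, 8.6]
width: 0.0107
gripper_force: 34.6
```

Request:
{"method": "servo_tool", "body": {
  "series": "0 0 0 0 0 0 0.95;0 0 0 0 0 0 0.95;0 0 0 0 0 0 0.95;0 0 0 0 0 0 0.95;0 0 0 0 0 0 0.95"
}}

```text
clock: 22.8
position: [0.6642, -0.137, 0.1147]
ee_rot: [-0.067, 0.704, 0.704, -0.068]
contact_force: [-2.1, 0.9, 9.5]
width: 0.0107
gripper_force: 34.6
```

```bash
python3 - <<'E'
from h import *
s=manip.get_state(); b=s["position"]-rot(s["ee_rot"]).apply([0,0,.014]); v=b-HIN
phi=156.8-np.degrees(np.arctan2(v[2],v[0])); print(phi,s["contact_force"],s["gripper_force"],abs(s["qd"]).max())
if 59<phi<65 and s["gripper_force"]>20: print(manip.sign_off())
E
```

```text
62.55152443069173 [-2.10918664  0.93292342  9.45580559] 34.57632601261139 0.0015032544929351273
the job is handed in; nothing more can be done
None
```

Both loose bevels lie flat in the two empty tray pockets and the arm is holding the flap at about 60° (62.5° by kinematics, 58° by camera); I handed the job in at about 23 s, and no verdict came back.

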